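# Press a tube cap home with one turn of the flywheel

## Task

Lay the blue-capped sample tube in the cradle of the cap press with its cap towards the ram, then turn the flywheel clockwise by its crank knob through exactly one full turn, so that the ram presses the cap home and draws back, and stop with the knob parked at its red pointer again. Turn slowly and feel your way round: do not pull the knob off its circle, force the ram, turn backwards or run on into a second stroke. Leave the tube in the cradle and the other things where they are.

Things in the scene. Friction and masses are not known exactly. Their poses are not given: they have to be found in the camera images.
- press: bench cap press, fixed: cream base plate 150 x 400 x 14 mm (own x, y, z), origin at the middle of its underside. On its -y half an open-topped cradle, on its +y half a cream ram housing (90 mm wide, 64 mm high) with the flywheel on top. One clockwise turn of the flywheel drives the steel ram out along -y (full 25 mm stroke at half a turn) and back.
- cradle (a point): point on the cradle's axis, 50 mm above the bench, axes as the press's. V blocks, 14 mm long, stand 33 mm to -y and 25 mm to +y of it, a 44 mm gap between them for fingers (36 mm deep under the axis). End stop 50 mm to -y, face of the resting ram 85 mm to +y. The tube's origin lies here when its closed end touches the stop; laid up to 12 mm further to +y, the ram pushes it there.
- ram: steel ram, 14 mm diameter, moved by the flywheel along press -y; origin at rest as the press's. It must not press on the tube with more than 40 N: the cap resists with about 12 N plus 1.5 N for each mm/s of ram speed, and the ram moves up to 11 mm per rad of flywheel while pressing. Not to be touched.
- flywheel (a joint): turn of the green flywheel in rad (170 mm diameter, vertical axle, top 103 mm above the bench): 0 parked, crank knob towards press -x, over the red pointer that sticks out of the wheel unit under the rim; grows clockwise from above; 6.283 is one turn. Friction (2 N at the knob, up to 8 N while pressing) keeps it where left. Nothing stops it after one turn: a second stroke then begins.
- axle_nominal (a point): point fixed to the press where the flywheel's axle should nominally stand (press x = 0, y = +110 mm), 103 mm above the bench, axes as the press's. The wheel unit is bolted on in slotted holes: the real axle may be up to 12 mm off in x and 20 mm off in y, so the knob has to be found by feel or by sight.
- crank_pin (a joint): radial deflection (m, outward positive, 0 at rest) of the sprung crank pin that stands 65 mm from the axle. It carries a black upright crank knob, spinning freely: 24 mm diameter, from 109 to 157 mm above the bench. A 30 x 14 mm steel foot under the knob reaches 107 mm. The pin gives along the wheel's radius by 1 mm per 3.5 N and is overloaded beyond 3 mm.
- tube: loose sample tube, 50 g, 16 mm diameter, with a blue cap; lies level along its own y. Origin on its axis; closed end 50 mm to -y, 21 mm wide collar 37 to 40 mm to +y, then the cap. Starts in either place of the blue rest, axis 40 mm above the bench. Grip it across the middle (paper sleeve 17 mm either side of the origin). A red band shows while the cap is proud.
- cap (a joint): how far in m the blue cap (21 mm diameter, 20 mm long) is pressed on: 0 to 0.002 at the start (proud), 0.006 fully home against the collar. It moves stiffly and is pressed by the ram only.
- cap_top (a point): middle of the outer face of the blue cap, 66 mm to +y of the tube's origin at cap 0, 60 mm when home.
- rest: tube rest, fixed: grey plate 130 x 100 x 8 mm, origin at the middle of its underside, two places for tubes lying along its y, at x = -35 and +35 mm; blue V blocks 14 mm long at y = -33 and +25 mm, open between them for fingers.
- done_tube: loose finished tube with a green cap, otherwise like tube, in the other place of the rest; leave alone. Origin on its axis, cap towards its +y.
- tip_box: loose pipette tip box, 86 x 126 x 62 mm, white with yellow top, origin under its middle; leave alone.
- reagent: loose green bottle with blue cap and pale label, 60 mm diameter, 130 mm high, origin under its middle; leave alone.

How it is judged:
On the way, in this order (a step that is already met when the one before it is completed fails the run):
1. the tube lies released in the cradle, cap towards the ram and still proud, the flywheel not yet turned (horizontal distance between tube and cradle below 0.02 m and distance between tube and cradle below 0.021 m and angle between the y axis of tube and the y axis of press, either way round below 0.09 rad and y of cap_top in the frame of cradle above 0.04 m and contact force between the fingers and tube below 0.1 N and linear speed of tube below 0.02 m/s and value of joint cap below 0.003 m and value of joint flywheel below 0.4 rad), for 0.2 s.
2. about half a turn made: the ram, at full stroke, has pressed the cap home (horizontal distance between tube and cradle below 0.02 m and distance between tube and cradle below 0.021 m and angle between the y axis of tube and the y axis of press, either way round below 0.09 rad and y of cap_top in the frame of cradle above 0.04 m and value of joint flywheel between 2.75 and 3.6 rad and value of joint cap above 0.0045 m), for 0.1 s.
At the end, for the whole second after the job is handed in: The flywheel stands still within 0.1 rad of one full turn; cap home within 1.5 mm (cap above 0.0045); tube at rest in the cradle, origin within 20 mm of cradle, along press y within 0.09 rad, cap towards the ram; other things within 20 mm of where they were (horizontal distance between tube and cradle below 0.02 m and distance between tube and cradle below 0.021 m and angle between the y axis of tube and the y axis of press, either way round below 0.09 rad and y of cap_top in the frame of cradle above 0.04 m and value of joint flywheel between 6.1832 and 6.3832 rad and velocity of joint flywheel between -0.05 and 0.05 rad/s and value of joint cap above 0.0045 m and linear speed of tube below 0.01 m/s and contact force between the arm and press below 0.1 N and distance of each of done_tube, tip_box, reagent from where it was at the start of the episode below 0.02 m); the robot touches nothing.
It fails at once if the crank pin is overloaded sideways (deflected by more than 3 mm) (value of joint crank_pin above 0.003 m or value of joint crank_pin below -0.003 m).
It fails at once if the ram is forced (more than 40 N on the tube) (contact force between ram and tube above 40 N).
It fails at once if the flywheel runs on into a second stroke (more than 0.25 rad past one turn) (value of joint flywheel above 6.5332 rad).
It fails at once if the flywheel is turned backwards (more than 0.5 rad before its park mark) (value of joint flywheel below -0.5 rad).
It fails at once if a bystander is moved by more than 20 mm or tipped over (distance of any of done_tube, tip_box, reagent from where it was at the start of the episode above 0.02 m or angle between any of tip_box, reagent's own z axis and vertical above 0.5 rad).
It also fails if it takes over 72 s, if anything falls off the work surface, if the arm or the gripper's body presses on something with over 40 N, if the wrist force passes 120 N, or if a joint passes its speed limit or range.

## Robot

A 7-joint arm with a two-finger parallel gripper is mounted at the origin on the work surface. World frame = base frame: x ahead of the robot, y to its left, z up, the work surface at z = 0. Lengths are in m, angles in rad, forces in N, time in s.
With the tool pointing down it reaches from about 0.425 to 0.925 m from the base axis. Payload 6.8 kg.
Tool frame: the origin (TCP) lies at the very end of the fingers, on their centre line; the grasp point (between the pads) lies 19 mm behind it; z points along the fingers, x is the direction in which the jaws open and shut, and the axes are right-handed (so a half turn about z gives the same grasp; the last joint's range is limited). The gripper opens to 85 mm and grips with 20 to 120 N. Pads are 22 mm wide; open, the fingers measure 114 mm over their backs; the gripper's body (76 mm by 85 mm) begins 54 mm behind the grasp point. The pads swing forward as they close: fully open they stand 13 mm farther back than shut.
Start: joints at [1.134, 0.477, 0.022, 1.555, -0.011, 1.109, -0.083], TCP at [0.218, -0.639, 0.231] pointing down, gripper open.
Joint ranges: [-2.96, 2.96], [-0.34, 2.1], [-1.41, 1.46], [0.24, 2.44], [-1.37, 4.51], [0.17, 1.92], [-2.96, 2.96]. Speed limits (rad/s): [2.39, 2.39, 3.14, 3.14, 3.14, 3.14, 3.14].

## Interface

Orientations are given as a unit quaternion [w, x, y, z].
In Python, from station import get_obs, read_camera, calibration, hand_in, recognise, outline_of, place_of gives the robot as it stands.
- The arm moves only by the tool move_arm, never from a script. Its argument "steps" is a list of rows, each an object with "fingers": the finger opening in mm, from 0 to 85.4; "translation": the shift along the world's x, y, z in mm, a list of three; "turn": the turn about the world's z in rad. In form: [{"fingers": fingers, "translation": [dx, dy, dz], "turn": turn}, ...]. A call has 1 to 10 rows; each row shifts and turns the commanded pose from where the row before left it; what a row does not reach is not made up. A row lasts 1/8 s, in which the tool goes at most 62.5 mm and 10.7 degrees, less where a joint would pass 70% of its speed; a pose out of reach is approached as far as the arm can. A call with a gripper value outside its range is refused whole. The fingers move at their own pace and stop on an object; "newtons" is the grip in N (left out, the last holds). Time passes only in rows, so rows that do not move let the fingers close. It gives the time, the measured TCP pose, the force and the opening at its end, in the units of the state.
- get_obs(): the state, without advancing time (a new reading comes with each control period).
- read_camera(name): name is "side" or "top" or "wrist"; returns the picture (400x640x3 uint8, blue, green, red); there is no depth.
- calibration(name): a dict with "camera_matrix" (3x3 intrinsics, pixels), "k1" (the pictures are not rectified: a ray, as slopes to the right and down, at radius r is drawn at 1 + k1 r^2 times it, then the intrinsics apply), "rvec" (rotation vector, rad) and "tvec" (3), from world to camera coordinates, as OpenCV has them. Camera axes: x right, y down, z forward; pixel columns grow to the right and rows downward; lengths in m; the calibration is good to about 2 mm. A picture is of the moment at which its call begins: read the wrist's pose just before it. calibration takes no time and is no camera call; for the wrist camera it gives the pose at the moment of the call.
- hand_in(): hands the job in, once; it reports no verdict.
Trained networks look in the newest picture that a camera, given by its name, has taken for a name from the list of things; names that differ only in an ending like _2 or _b are one class to them, and where a whole thing is asked for, a point or a joint stands for the part that bears it (a point fixed in the world has none). Each returns a list of dicts, best first, with "conf" (0 to 1); they miss things now and then, are a little off and sometimes report something else, mostly with a low value. They report only what shows in the picture. A call takes as long as a camera call.
- recognise(camera, name): "xy" ([column, row] in pixels, amid what is visible of it).
- outline_of(camera, name): "mask" (400x640 bool, what is visible of it) and "xy" ([column, row] in pixels, amid what is visible of it).
- place_of(camera, name): "xy" ([column, row] in pixels: a listed point, or the origin of a listed thing).
The state is a dict: "t": time; "q": joint angles; "joint_vel": joint speeds; "joint_torque": joint torques, N m; "eef_pos": TCP position; "tool_rot": TCP orientation; "contact_force": force on the tool from outside, world axes, zero at the start; "torque": the same for the moment, N m; "gripper_width": opening from 0.0 (shut) to 1.0 (fully open).
Only numpy, scipy, OpenCV 4.12 (cv2) and the standard library are available. Lean on these libraries where they do the work, as an engineer would, in place of code of your own. Each camera call takes 0.05 s, during which the arm holds its last target.

## Working session

There is one attempt and no reset: what is moved stays moved. The work goes in short steps, Python scripts to look and compute and a tool call to move; the robot and the scene stay as the last step left them, time stands still between calls to the robot, and variables do not carry over. Pictures are saved under pics/ and viewed, and the job is handed in when it is done.

Besides the shell and the picture viewer there is one more tool, called by a JSON object that holds its "method" and its "body". move_arm: Moves the arm, as the interface text tells. Its arguments: {"type":"object","properties":{"steps":{"type":"array"},"newtons":{"type":"number"}},"required":["steps"]}

```bash
ls; mkdir -p pics; cat > h.py <<'E'
import numpy as np, cv2
from station import *
def cal(n):
    c=calibration(n); K=np.array(c["camera_matrix"],float); R=cv2.Rodrigues(np.array(c["rvec"],float))[0]; t=np.array(c["tvec"],float).ravel()
    return K,float(c["k1"]),R,t
def ray(c,xy):
    K,k1,R,t=c
    p=cv2.undistortPoints(np.array([[xy]],float),K,np.array([k1,0,0,0,0.]))[0,0]
    d=R.T@np.array([p[0],p[1],1.]); o=-R.T@t
    return o,d/np.linalg.norm(d)
def atz(c,xy,z):
    o,d=ray(c,xy); return o+d*(z-o[2])/d[2]
def proj(c,P):
    K,k1,R,t=c
    return cv2.projectPoints(np.array(P,float).reshape(-1,3),cv2.Rodrigues(R)[0],t,K,np.array([k1,0,0,0,0.]))[0].reshape(-1,2)
def tri(c1,x1,c2,x2):
    o1,d1=ray(c1,x1);o2,d2=ray(c2,x2)
    A=np.stack([d1,-d2],1); s=np.linalg.lstsq(A,o2-o1,rcond=None)[0]
    a=o1+s[0]*d1;b=o2+s[1]*d2
    return (a+b)/2,np.linalg.norm(a-b)
E
python3 - <<'E'
from h import *
for n in ["top","side","wrist"]:
    cv2.imwrite(f"pics/{n}0.png",read_camera(n))
    c=cal(n); print(n,-c[2].T@c[3])
o=get_obs(); print(o["t"],o["eef_pos"],o["tool_rot"],o["contact_force"])
C={n:cal(n) for n in["top","side"]}
for name in ["press","cradle","tube","cap_top","done_tube","rest","axle_nominal","flywheel","crank_pin","tip_box","reagent"]:
    r={}
    for n in ["top","side"]:
        l=place_of(n,name) if name not in("flywheel","crank_pin") else recognise(n,name)
        r[n]=l; print(name,n,[(np.round(x["xy"],1).tolist(),round(x["conf"],2)) for x in l[:3]])
    if r["top"] and r["side"]: print("   ",*tri(C["top"],r["top"][0]["xy"],C["side"],r["side"][0]["xy"]))
print(get_obs()["t"])
E
```

```text
pics
top [0.41648326 0.01778497 1.17408413]
side [0.18234969 0.49769013 0.78271478]
wrist [ 0.29819362 -0.61164139  0.37318687]
0.15 [ 0.21782544 -0.63842188  0.2305254 ] [-3.78127348e-04  8.13307155e-01 -5.81834151e-01 -5.91646570e-04] [ 0.05193141 -0.89791883  0.27078382]
press top [([314.7, 196.6], 0.61)]
press side [([311.3, 221.2], 0.75)]
    [ 0.58129344  0.03799155 -0.00663761] 0.0032394140768464822
cradle top [([361.0, 193.7], 0.71)]
cradle side [([336.9, 181.8], 0.9), ([421.9, 162.5], 0.72)]
    [ 0.58386259 -0.07554087  0.04626655] 0.003544304636425205
tube top [([466.6, 258.1], 0.53)]
tube side [([434.6, 156.3], 0.79), ([338.4, 181.1], 0.37)]
    [ 0.43184793 -0.33817044  0.03157674] 0.0010091628972417686
cap_top top [([437.0, 255.2], 0.46)]
cap_top side [([421.4, 165.8], 0.5), ([414.2, 145.2], 0.3)]
    [ 0.43669295 -0.26057991  0.05066195] 0.0002900046278043802
done_tube top [([466.7, 228.7], 0.64)]
done_tube side [([412.2, 146.5], 0.58), ([310.5, 220.1], 0.35)]
    [ 0.50442181 -0.34043225  0.02821646] 0.0017083582744736913
rest top [([458.5, 242.5], 0.84)]
rest side [([420.3, 162.6], 0.92), ([412.2, 144.9], 0.45)]
    [ 0.46873343 -0.33178919 -0.0092875 ] 0.004876010542928491
axle_nominal top []
axle_nominal side []
flywheel top [([270.1, 197.5], 0.88)]
flywheel side [([290.1, 227.3], 0.69), ([327.3, 207.5], 0.6)]
    [0.56085511 0.13910837 0.09149914] 0.002208833915968381
crank_pin top []
crank_pin side [([308.2, 234.1], 0.76), ([424.5, 164.7], 0.26)]
tip_box top [([427.0, 149.9], 0.78)]
tip_box side [([343.4, 142.2], 0.81)]
    [ 0.6998245  -0.2521928   0.00463132] 0.014442254649458672
reagent top [([172.6, 261.0], 0.56)]
reagent side [([262.1, 376.7], 0.94)]
    [ 4.11622777e-01  3.92147925e-01 -1.28602691e-04] 0.009310894299488493
1.25
```

```bash
python3 - <<'E'
import cv2
a=cv2.imread("pics/top0.png")[110:310,150:550]; cv2.imwrite("pics/t1.png",cv2.resize(a,None,fx=2,fy=2,interpolation=cv2.INTER_CUBIC))
a=cv2.imread("pics/side0.png")[100:300,220:500]; cv2.imwrite("pics/s1.png",cv2.resize(a,None,fx=2.8,fy=2.8,interpolation=cv2.INTER_CUBIC))
E
```

```text
(no output)
```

View pics/t1.png

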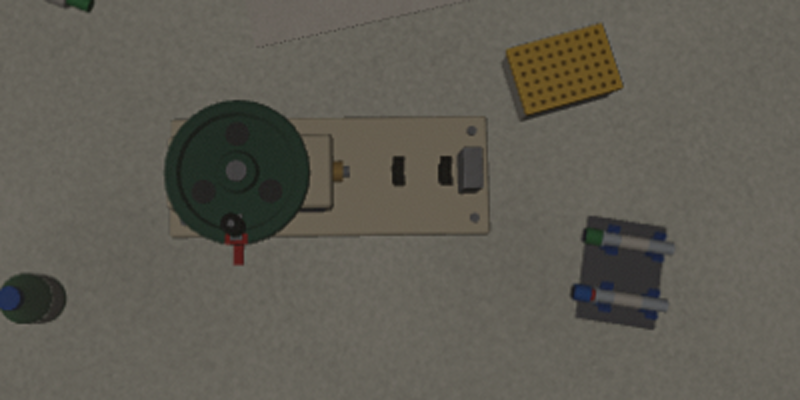

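View pics/s1.png

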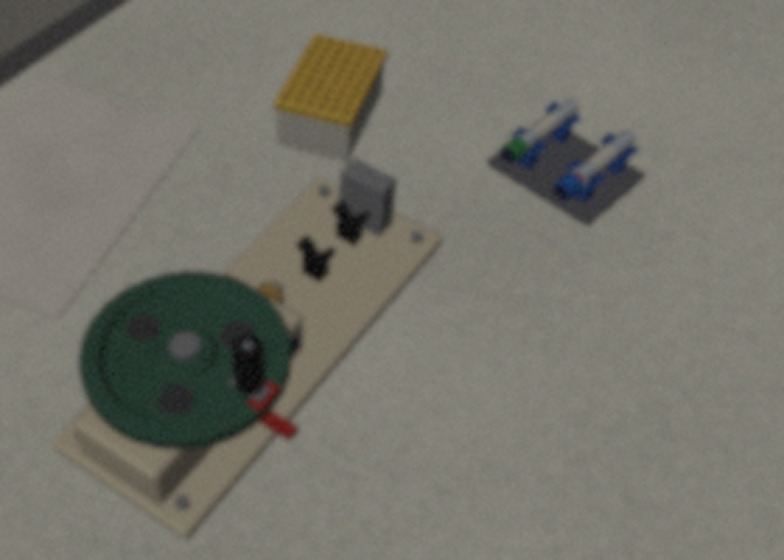

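View pics/wrist0.png

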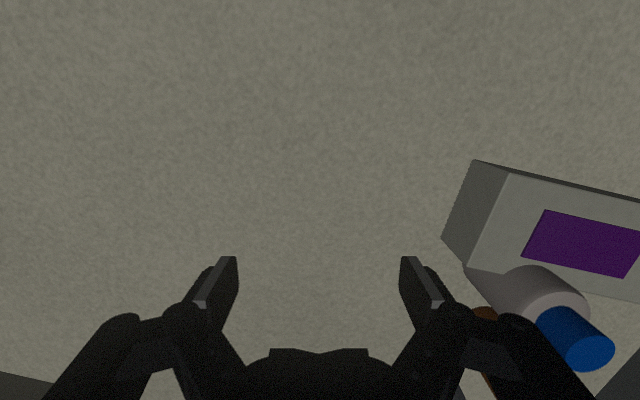

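The top view shows the press at yaw about 0. The knob at crop (232,222) sits over the red pointer, and the blue-capped tube at crop (620,300) has its cap towards +y. Next I measure these more precisely.

```bash
python3 - <<'E'
from h import *
C=cal("top"); S=cal("side")
im=cv2.imread("pics/top0.png"); hsv=cv2.cvtColor(cv2.GaussianBlur(im,(3,3),0),cv2.COLOR_BGR2HSV)
# plate corners, crop->full
cr=np.array([(170,118),(487,116),(490,233.5),(173,237.5)])/2+[150,110]
P=np.array([atz(C,p,.014) for p in cr]); print("corners",P.round(4).tolist())
# rims
for n,cam,f in(("top",C,"top0"),("side",S,"side0")):
    m=cv2.imread(f"pics/{f}.png"); b=m.astype(int)
    g=((b[...,1]>b[...,2]*1.35)&(b[...,1]>b[...,0]*1.08)).astype(np.uint8)
    k,lab,st,ce=cv2.connectedComponentsWithStats(cv2.morphologyEx(g,cv2.MORPH_OPEN,np.ones((3,3))))
    i=1+np.argmax(st[1:,4]); print(n,st[i],ce[i])
    cs=max(cv2.findContours((lab==i).astype(np.uint8),cv2.RETR_EXTERNAL,cv2.CHAIN_APPROX_NONE)[0],key=len)[:,0]
    h=cv2.convexHull(cs)[:,0]
    from scipy.optimize import least_squares
    Q=np.array([atz(cam,p,.100)[:2] for p in cs])
    r=least_squares(lambda v:np.hypot(Q[:,0]-v[0],Q[:,1]-v[1])-v[2],[.565,.14,.085],loss="soft_l1",f_scale=.001)
    print("wheel",n,r.x)
# blue cap & tubes
b=im.astype(int)
bl=(hsv[...,0]>100)&(hsv[...,0]<130)&(hsv[...,1]>120)
ys,xs=np.nonzero(bl); print(im[256,440],len(xs))
a=im[205:290,420:510]; cv2.imwrite("pics/rest.png",cv2.resize(a,None,fx=8,fy=7,interpolation=cv2.INTER_CUBIC))
a=im[200:250,240:300]; cv2.imwrite("pics/knob.png",cv2.resize(a,None,fx=10,fy=10,interpolation=cv2.INTER_CUBIC))
m=cv2.imread("pics/side0.png");a=m[205:265,280:340]; cv2.imwrite("pics/knobs.png",cv2.resize(a,None,fx=10,fy=10,interpolation=cv2.INTER_CUBIC))
E
```

```text
corners [[0.6429, 0.2402, 0.014], [0.6547, -0.1608, 0.014], [0.5059, -0.1648, 0.014], [0.4919, 0.2292, 0.014]]
top [183 106  12   9  73] [188.64383562 110.04109589]
wheel top [0.76770003 0.34302896 0.01168192]
side [ 250  198   74   61 2682] [283.42132737 227.95824012]
wheel side [0.56610992 0.14799419 0.07999827]
[80 46 28] 405
```

View pics/rest.png

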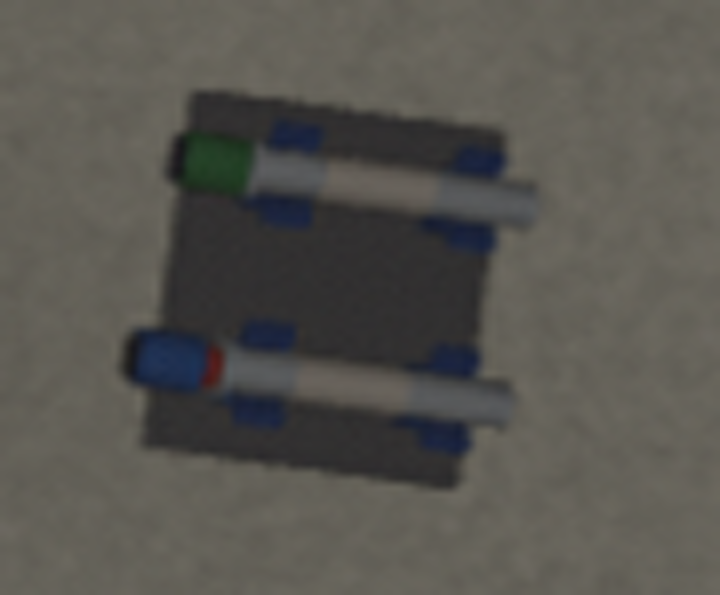

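View pics/knob.png

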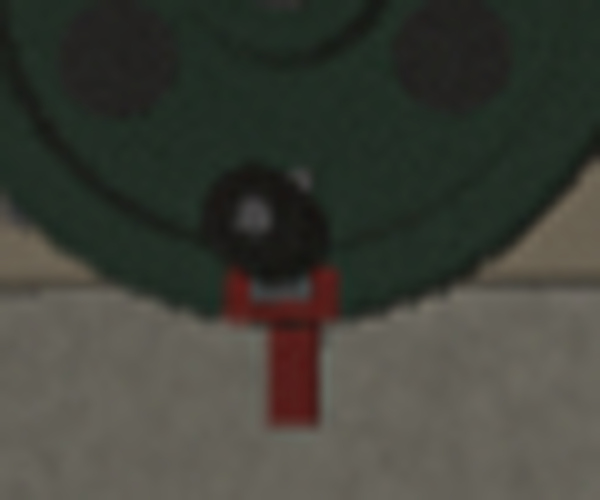

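View pics/knobs.png

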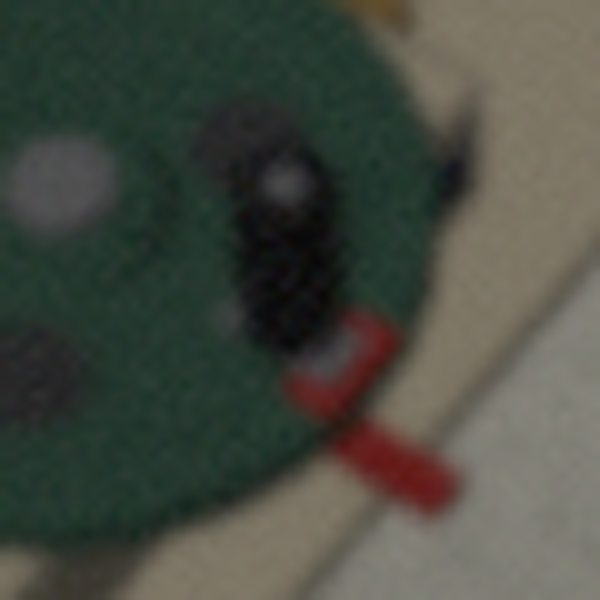

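```bash
python3 - <<'E'
from h import *
from scipy.optimize import least_squares
C=cal("top"); S=cal("side")
im=cv2.imread("pics/top0.png"); sd=cv2.imread("pics/side0.png")
print("knobtop",tri(C,(265.3,221.5),S,(308.6,223.2)))
print("knobtop disc top",atz(C,(265.7,221.5),.157))
# wheel edge by radial search, top
b=cv2.GaussianBlur(im,(3,3),0).astype(float); ratio=b[...,1]/(b[...,2]+1)
c0=(267.5,195.5); pts=[]
for a in np.arange(0,360,3):
    u=np.array([np.cos(np.radians(a)),np.sin(np.radians(a))])
    rr=np.arange(28,44,.25); q=np.array(c0)+rr[:,None]*u
    v=cv2.remap(ratio.astype(np.float32),q[None,:,0].astype(np.float32),q[None,:,1].astype(np.float32),cv2.INTER_LINEAR)[0]
    if v[0]<1.2: continue
    i=np.nonzero(v<1.2)[0]
    if len(i): pts.append(q[i[0]])
Q=np.array([atz(C,p,.103)[:2] for p in pts])
r=least_squares(lambda v:np.hypot(Q[:,0]-v[0],Q[:,1]-v[1])-v[2],[.565,.14,.085],loss="soft_l1",f_scale=.001); print("wheel",r.x,len(pts),np.median(abs(r.fun)))
# plate outline fit : brightness mask using outline net? points on edges
red=(b[...,2]>1.8*b[...,1]); ys,xs=np.nonzero(red[190:250,240:300]); print("red top",xs.min()+240,xs.max()+240,ys.min()+190,ys.max()+190)
crop=lambda x,y:(150+x/2,110+y/2)
for nm,p,z in(("vb+",(399,171),.045),("vb-",(445.5,171),.045),("stop",(471,170),.06),("ramtip",(349,172),.05),("hub",(236,170),.103)):
    print(nm,atz(C,crop(*p),z).round(4))
f=lambda x,y:(420+x/8,205+y/7)
cap=atz(C,f(128,355),.04);end=atz(C,f(515,405),.04);s1=atz(C,f(296,376),.048);s2=atz(C,f(412,390),.048)
print("cap",cap,"end",end,np.linalg.norm(cap-end),"sl",s1,s2,(s1+s2)/2,np.linalg.norm(s1-s2))
a=im[150:250,225:405]; cv2.imwrite("pics/press.png",cv2.resize(a,None,fx=4.4,fy=4.4,interpolation=cv2.INTER_CUBIC))
E
```

```text
knobtop (array([0.50038009, 0.14111521, 0.15705747]), np.float64(0.0010195216998211294))
knobtop disc top [0.49997032 0.13997441 0.157     ]
wheel [0.56640972 0.13565183 0.07577714] 72 0.00217807962756416
red top 263 273 227 241
vb+ [ 0.5774 -0.0485  0.045 ]
vb- [ 0.5787 -0.1053  0.045 ]
stop [ 0.5785 -0.1344  0.06  ]
ramtip [0.5741 0.0125 0.05  ]
hub [0.566  0.1435 0.103 ]
cap [ 0.43573631 -0.26070958  0.04      ] end [ 0.42047983 -0.37947764  0.04      ] 0.11974394401413421 sl [ 0.42930875 -0.30977808  0.048     ] [ 0.425098  -0.3451596  0.048    ] [ 0.42720337 -0.32746884  0.048     ] 0.03563119966472223
```

View pics/press.png

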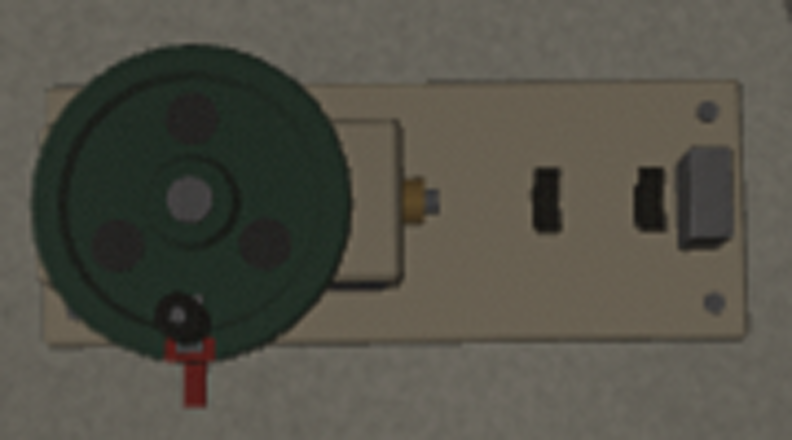

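Estimates, with the V blocks, ram tip and plate corners agreeing:

| Item | x (m) | y (m) | Yaw (rad) |
|---|---|---|---|
| Tube | 0.427 | -0.328 | -0.128 |
| Cradle | 0.577 | -0.0725 | about 0.034 |
| Axle | 0.566 | 0.143 | – |
| Knob | 0.500 | 0.1405 | – |

Now I move above the tube.

{"method": "move_arm", "body": {"steps": [{"fingers": 45, "translation": [26, 39, 0], "turn": 0.139}, {"fingers": 45, "translation": [26, 39, 0], "turn": 0.139}, {"fingers": 45, "translation": [26, 39, 0], "turn": 0.139}, {"fingers": 45, "translation": [26, 39, 0], "turn": 0.139}, {"fingers": 45, "translation": [26, 39, -20], "turn": 0.139}, {"fingers": 45, "translation": [26, 39, -30], "turn": 0.139}, {"fingers": 45, "translation": [26, 39, -30], "turn": 0.139}, {"fingers": 45, "translation": [27, 37.5, -30], "turn": 0.139}, {"fingers": 45, "translation": [0, 0, 0], "turn": 0}, {"fingers": 45, "translation": [0, 0, 0], "turn": 0}]}}

```text
t: 2.5
eef_pos: [0.4268, -0.3291, 0.1215]
tool_rot: [0.0, 0.998, -0.066, -0.0]
contact_force: [-0.6, 0.4, 0.3]
gripper_width: 0.526
```

```bash
python3 - <<'E'
from h import *
o=get_obs(); c=cal("wrist"); im=read_camera("wrist"); cv2.imwrite("pics/w2.png",im)
print(o["t"],o["eef_pos"],o["tool_rot"],o["contact_force"],o["q"],o["gripper_width"])
for nm,z in(("tube",.04),("cap_top",.04)):
    for l in place_of("wrist",nm)[:2]: print(nm,l["xy"],l["conf"],atz(c,l["xy"],z))
print("pred",proj(c,[[.4272,-.328,.048],[.4357,-.2607,.04],[.4205,-.3795,.04]]))
E
```

```text
2.5 [ 0.42684563 -0.32905201  0.12152662] [ 2.73480310e-04  9.97850829e-01 -6.55259318e-02 -2.55399094e-05] [-0.55252678  0.39195455  0.26206507] [ 0.79811612  0.41087001 -0.31852333  1.96332234  0.17709001  0.79365917
  0.24857671] 0.5257669111611513
tube [316.9, 207.1] 0.68 [ 0.42720972 -0.32801293  0.04      ]
pred [[316.84476825 210.47432709]
 [316.27922879 124.03129616]
 [317.06581748 261.01719714]]
```

View pics/w2.png

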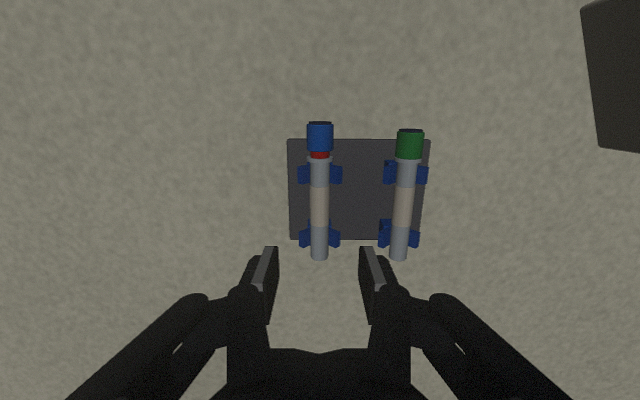

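The wrist view shows the tube upright in the picture at column 319, between the fingers and about 2 mm to +x of the prediction. I descend and grip.

{"method": "move_arm", "body": {"steps": [{"fingers": 45, "translation": [1.5, 1, -30], "turn": 0}, {"fingers": 45, "translation": [0, 0, -30], "turn": 0}, {"fingers": 45, "translation": [0, 0, -25], "turn": 0}, {"fingers": 45, "translation": [0, 0, -14], "turn": 0}, {"fingers": 45, "translation": [0, 0, 0], "turn": 0}, {"fingers": 10, "translation": [0, 0, 0], "turn": 0}, {"fingers": 10, "translation": [0, 0, 0], "turn": 0}, {"fingers": 10, "translation": [0, 0, 0], "turn": 0}, {"fingers": 10, "translation": [0, 0, 0], "turn": 0}], "newtons": 30}}

```text
t: 3.78
eef_pos: [0.428, -0.3278, 0.0233]
tool_rot: [0.0, 0.998, -0.065, -0.0]
contact_force: [-5.2, 0.5, 6.0]
gripper_width: 0.172
```

{"method": "move_arm", "body": {"steps": [{"fingers": 10, "translation": [0, 0, 15], "turn": 0}, {"fingers": 10, "translation": [0, 0, 30], "turn": 0}, {"fingers": 10, "translation": [0, 0, 45], "turn": 0}, {"fingers": 10, "translation": [10, 20, 30], "turn": 0.024}, {"fingers": 10, "translation": [25, 42, 0], "turn": 0.03}, {"fingers": 10, "translation": [28, 49, 0], "turn": 0.03}, {"fingers": 10, "translation": [28, 49, 0], "turn": 0.03}, {"fingers": 10, "translation": [28, 49, 0], "turn": 0.03}, {"fingers": 10, "translation": [25, 42, 0], "turn": 0.02}, {"fingers": 10, "translation": [5, 9, 0], "turn": 0}]}}

```text
t: 5.03
eef_pos: [0.5795, -0.0626, 0.1439]
tool_rot: [-0.001, 1.0, 0.02, 0.002]
contact_force: [0.6, -0.5, -0.5]
gripper_width: 0.176
```

```bash
python3 - <<'E'
from h import *
o=get_obs(); c=cal("wrist"); im=read_camera("wrist"); cv2.imwrite("pics/w3.png",im)
print(o["t"],o["eef_pos"],o["tool_rot"],o["contact_force"],o["gripper_width"])
for nm,z in(("tube",o["eef_pos"][2]+.019),("cradle",.05)):
    for l in place_of("wrist",nm)[:2]: print(nm,l["xy"],l["conf"],atz(c,l["xy"],z))
t=cal("top");im=read_camera("top");a=im[150:250,225:405]; cv2.imwrite("pics/t3.png",cv2.resize(a,None,fx=4.4,fy=4.4,interpolation=cv2.INTER_CUBIC))
E
```

```text
5.025 [ 0.57952348 -0.06257618  0.14392689] [-0.00106272  0.99979668  0.02006908  0.00164244] [ 0.59572558 -0.52542414 -0.51863363] 0.17582419054315845
tube [317.5, 273.7] 0.82 [ 0.58033317 -0.06061602  0.16292689]
```

View pics/w3.png

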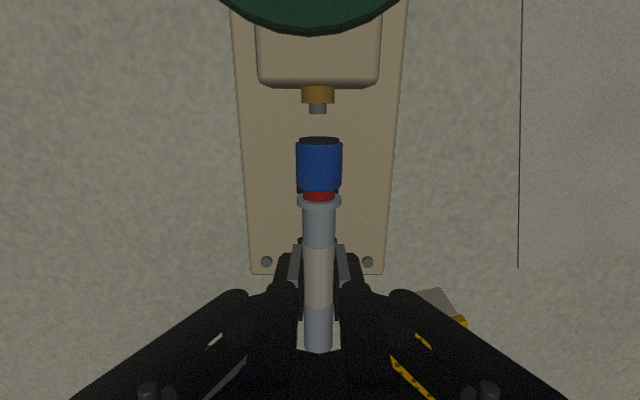

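View pics/t3.png

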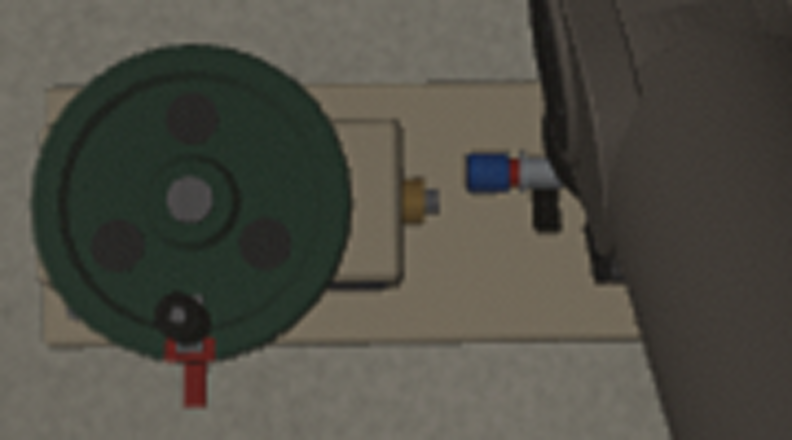

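```bash
python3 - <<'E'
from h import *
o=get_obs(); c=cal("wrist"); print(o["eef_pos"],o["tool_rot"])
print("ram",atz(c,(318,113),.05))
for p in[(230,0),(408,0),(252,275),(384,275)]: print(atz(c,p,.014))
print("tube coll",[atz(c,p,.163) for p in[(319.5,138),(319.5,203),(318,247)]])
im=cv2.imread("pics/w3.png");a=im[80:380,220:420];cv2.imwrite("pics/w3c.png",cv2.resize(a,None,fx=2,fy=2))
E
```

```text
[ 0.57692685 -0.06897244  0.14262587] [ 5.42802159e-04  9.99869397e-01  1.61516998e-02 -1.26763175e-04]
ram [0.5756277  0.00738388 0.05      ]
[0.5012155  0.09170587 0.014     ]
[0.6460284  0.09640483 0.014     ]
[ 0.50771009 -0.16852454  0.014     ]
[ 0.6546798  -0.16374979  0.014     ]
tube coll [array([0.57655908, 0.00075111, 0.163     ]), array([ 0.57755225, -0.02849276,  0.163     ]), array([ 0.57759307, -0.05108877,  0.163     ])]
```

```bash
python3 - <<'E'
from h import *
o=get_obs(); c=cal("wrist"); im=read_camera("wrist"); cv2.imwrite("pics/w4.png",im)
print(o["eef_pos"],o["tool_rot"])
a=im[0:300,200:440];cv2.imwrite("pics/w4c.png",cv2.resize(a,None,fx=2,fy=2,interpolation=cv2.INTER_CUBIC))
E
```

```text
[ 0.57692685 -0.06897244  0.14262587] [ 5.42802159e-04  9.99869397e-01  1.61516998e-02 -1.26763175e-04]
```

View pics/w4c.png

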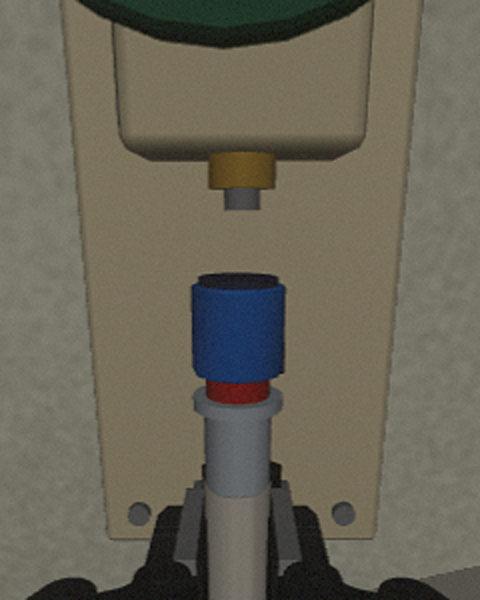

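```bash
python3 - <<'E'
from h import *
c=cal("wrist")
f=lambda x,y:(200+x/2,y/2)
print("ram",atz(c,f(242,209),.05))
print("end",atz(c,f(107,539),.014),atz(c,f(376,539),.014))
print("far",atz(c,f(62,0),.014),atz(c,f(423,0),.014))
z=.1626
print("cap face",atz(c,f(238,275),z+.0105),"collar",atz(c,f(238,399),z+.0),"slv",atz(c,f(237,495),z+.008))
E
```

```text
ram [0.57766624 0.01335386 0.05      ]
end [ 0.50941785 -0.16175524  0.014     ] [ 0.65801868 -0.15703992  0.014     ]
far [0.50201395 0.09126593 0.014     ] [0.64878273 0.09588078 0.014     ]
cap face [0.57617543 0.00161761 0.1731    ] collar [ 0.57714253 -0.02737936  0.1626    ] slv [ 0.57755466 -0.04765706  0.1706    ]
```

{"method": "move_arm", "body": {"steps": [{"fingers": 10, "translation": [2, -1, -25], "turn": 0}, {"fingers": 10, "translation": [0, 0, -30], "turn": 0}, {"fingers": 10, "translation": [0, 0, -25], "turn": 0}, {"fingers": 10, "translation": [0, 0, -15], "turn": 0}, {"fingers": 10, "translation": [0, 0, -6], "turn": 0}, {"fingers": 10, "translation": [0, 0, 0], "turn": 0}]}}

```text
t: 6.02
eef_pos: [0.5796, -0.0687, 0.0416]
tool_rot: [0.0, 1.0, 0.017, 0.0]
contact_force: [0.5, -0.1, -0.4]
gripper_width: 0.172
```

```bash
python3 - <<'E'
from h import *
o=get_obs(); c=cal("wrist"); im=read_camera("wrist")
print(o["eef_pos"],o["tool_rot"],o["contact_force"])
a=im[0:300,200:440];cv2.imwrite("pics/w5c.png",cv2.resize(a,None,fx=2,fy=2,interpolation=cv2.INTER_CUBIC))
E
```

```text
[ 0.57957854 -0.0687478   0.04156929] [7.23913067e-05 9.99860295e-01 1.67144540e-02 1.09364671e-04] [ 0.48963457 -0.07099291 -0.39711994]
```

View pics/w5c.png

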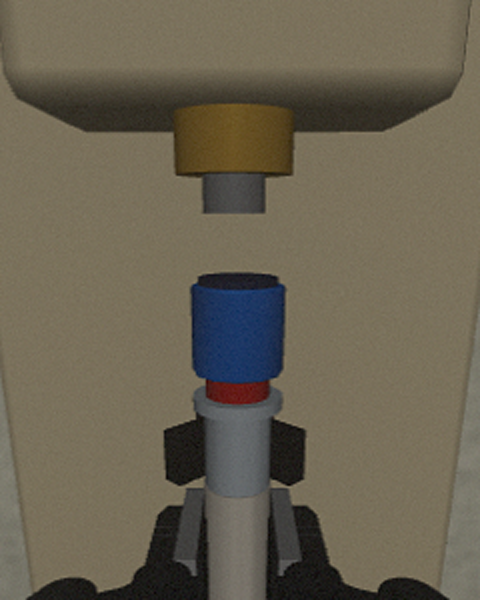

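The tube is about 1 mm to +x of the ram and V-block centre line (column 238 against 234). I correct that, lower and release.

{"method": "move_arm", "body": {"steps": [{"fingers": 10, "translation": [-1, 0, -3], "turn": 0}, {"fingers": 10, "translation": [0, 0, -3], "turn": 0}, {"fingers": 10, "translation": [0, 0, -3], "turn": 0}, {"fingers": 10, "translation": [0, 0, 0], "turn": 0}]}}

```text
t: 6.58
eef_pos: [0.579, -0.0684, 0.0333]
tool_rot: [0.0, 1.0, 0.017, 0.001]
contact_force: [-2.6, -0.0, 8.2]
gripper_width: 0.175
```

Contact at 8 N up, so the tube is seated. Releasing.

{"method": "move_arm", "body": {"steps": [{"fingers": 40, "translation": [0, 0, 0], "turn": 0}, {"fingers": 40, "translation": [0, 0, 0], "turn": 0}, {"fingers": 40, "translation": [0, 0, 0], "turn": 0}, {"fingers": 40, "translation": [0, 0, 0], "turn": 0}, {"fingers": 40, "translation": [0, 0, 20], "turn": 0}, {"fingers": 40, "translation": [0, 0, 40], "turn": 0}, {"fingers": 40, "translation": [0, 0, 40], "turn": 0}, {"fingers": 40, "translation": [0, 0, 0], "turn": 0}]}}

```text
t: 7.58
eef_pos: [0.5813, -0.0682, 0.1371]
tool_rot: [0.0, 1.0, 0.017, 0.004]
contact_force: [0.7, 1.0, 0.1]
gripper_width: 0.467
```

```bash
python3 - <<'E'
from h import *
o=get_obs(); c=cal("wrist"); im=read_camera("wrist")
print(o["eef_pos"],o["tool_rot"],o["contact_force"],o["gripper_width"])
for nm,z in(("tube",.05),("cradle",.05)):
    for l in place_of("wrist",nm)[:2]: print(nm,l["xy"],l["conf"],atz(c,l["xy"],z))
a=im[0:300,200:440];cv2.imwrite("pics/w6c.png",cv2.resize(a,None,fx=2,fy=2,interpolation=cv2.INTER_CUBIC))
E
```

```text
[ 0.5812532  -0.06824712  0.13711084] [4.04233951e-04 9.99848633e-01 1.69455453e-02 3.92390469e-03] [0.68472474 0.96258199 0.10350185] 0.4667103445141919
tube [314.8, 204.3] 0.88 [ 0.580317   -0.06695558  0.05      ]
cradle [313.1, 209.0] 0.57 [ 0.57897366 -0.0713292   0.05      ]
cradle [219.3, 376.2] 0.56 [ 0.48276409 -0.26809966  0.05      ]
```

View pics/w6c.png

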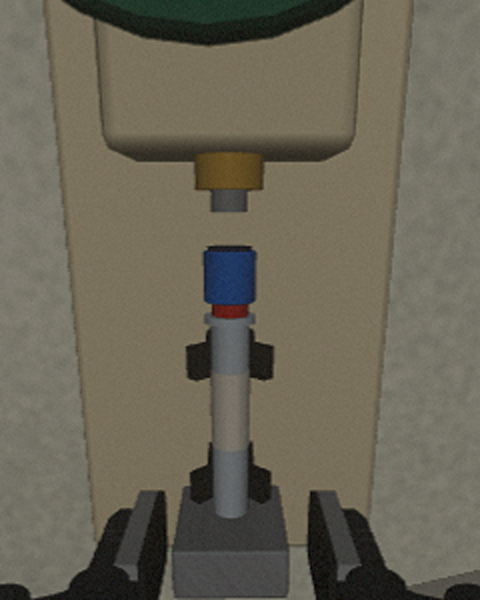

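The tube lies in the cradle in line with the ram, at about +5 mm in y, cap proud and released. Next is the knob, turning the hand so the jaws open along y (tangential there).

{"method": "move_arm", "body": {"steps": [{"fingers": 60, "translation": [0, 0, 40], "turn": 0.15}, {"fingers": 60, "translation": [-8, 22, 23], "turn": 0.16}, {"fingers": 60, "translation": [-9, 23, 0], "turn": 0.16}, {"fingers": 60, "translation": [-9, 24, 0], "turn": 0.16}, {"fingers": 60, "translation": [-9, 24, 0], "turn": 0.16}, {"fingers": 60, "translation": [-9, 24, 0], "turn": 0.16}, {"fingers": 60, "translation": [-9, 24, 0], "turn": 0.16}, {"fingers": 60, "translation": [-9, 24, 0], "turn": 0.16}, {"fingers": 60, "translation": [-9, 23, 0], "turn": 0.16}, {"fingers": 60, "translation": [-9, 21, 0], "turn": 0.11}]}}

```text
t: 8.98
eef_pos: [0.4973, 0.1412, 0.1943]
tool_rot: [-0.001, 0.704, 0.71, -0.001]
contact_force: [0.7, -0.2, 0.2]
gripper_width: 0.702
```

{"method": "move_arm", "body": {"steps": [{"fingers": 60, "translation": [0, 0, 0], "turn": 0}, {"fingers": 60, "translation": [0, 0, 0], "turn": 0}, {"fingers": 60, "translation": [0, 0, 0], "turn": 0}]}}

```text
t: 9.35
eef_pos: [0.4988, 0.1394, 0.1949]
tool_rot: [-0.0, 0.707, 0.707, -0.0]
contact_force: [-0.4, 0.0, -1.1]
gripper_width: 0.701
```

```bash
python3 - <<'E'
from h import *
o=get_obs(); c=cal("wrist"); im=read_camera("wrist")
print(o["t"],o["eef_pos"],o["tool_rot"],o["contact_force"],o["gripper_width"],o["q"])
cv2.imwrite("pics/w7.png",im)
for l in recognise("wrist","crank_pin")[:2]: print(l["xy"],l["conf"],atz(c,l["xy"],.157))
print("pred knob top",proj(c,[[.500,.1405,.157],[.5,.1405,.109],[.565,.1425,.103]]))
E
```

```text
9.35 [0.49880111 0.13937305 0.19494501] [-1.16387065e-05  7.07030395e-01  7.07183048e-01 -3.95637650e-04] [-0.36601243  0.02802259 -1.0862516 ] 0.7014669178285932 [ 0.31636437  0.38552389 -0.86866084  1.9213203   0.34989747  0.99366368
  0.85974191]
[321.6, 221.3] 0.75 [0.4936716  0.14178672 0.157     ]
pred knob top [[319.72167141 229.6426155 ]
 [319.45542612 206.14773218]
 [321.39779172 267.99237487]]
```

View pics/w7.png

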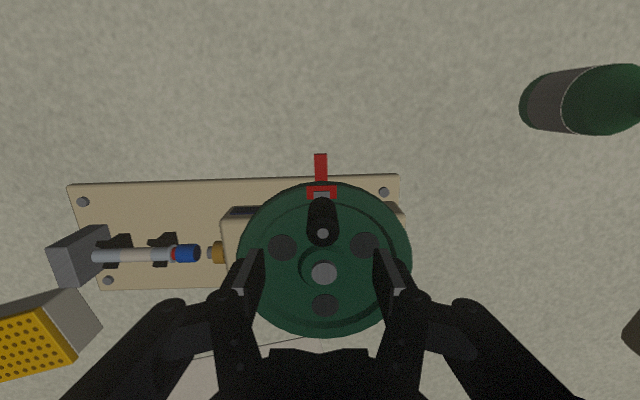

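```bash
python3 - <<'E'
from h import *
c=cal("wrist")
print("knob",atz(c,(322.5,233),.157)); print("hub",atz(c,(324,272),.105))
P=[atz(c,p,.103) for p in[(237,258),(412,258),(323,337)]]; print(P)
print("pointer tip",atz(c,(320.5,153),.09))
E
```

```text
knob [0.50264221 0.14284805 0.157     ]
hub [0.56824304 0.14542618 0.105     ]
[array([0.55436728, 0.06333392, 0.103     ]), array([0.55414337, 0.22830186, 0.103     ]), array([0.64847998, 0.14504637, 0.103     ])]
pointer tip [0.45745398 0.14177449 0.09      ]
```

{"method": "move_arm", "body": {"steps": [{"fingers": 60, "translation": [2.5, 2.5, -20], "turn": 0}, {"fingers": 60, "translation": [0, 0, -25], "turn": 0}, {"fingers": 60, "translation": [0, 0, -20], "turn": 0}, {"fingers": 60, "translation": [0, 0, -8], "turn": 0}, {"fingers": 60, "translation": [0, 0, 0], "turn": 0}, {"fingers": 60, "translation": [0, 0, 0], "turn": 0}]}}

```text
t: 10.2
eef_pos: [0.5015, 0.1435, 0.1229]
tool_rot: [0.0, 0.706, 0.708, 0.001]
contact_force: [-0.0, 0.3, 0.2]
gripper_width: 0.699
```

{"method": "move_arm", "body": {"steps": [{"fingers": 35, "translation": [0, 0, 0], "turn": 0}, {"fingers": 30, "translation": [0, 0, 0], "turn": 0}, {"fingers": 27, "translation": [0, 0, 0], "turn": 0}, {"fingers": 26, "translation": [0, 0, 0], "turn": 0}, {"fingers": 24, "translation": [0, 0, 0], "turn": 0}, {"fingers": 22, "translation": [0, 0, 0], "turn": 0}, {"fingers": 20, "translation": [0, 0, 0], "turn": 0}, {"fingers": 18, "translation": [0, 0, 0], "turn": 0}], "newtons": 30}}

```text
t: 11.2
eef_pos: [0.5011, 0.1429, 0.1224]
tool_rot: [0.0, 0.706, 0.708, -0.0]
contact_force: [0.3, -1.8, 3.6]
gripper_width: 0.271
```

```bash
python3 - <<'E'
from h import *
o=get_obs(); c=cal("wrist"); im=read_camera("wrist")
print(o["t"],o["eef_pos"],o["tool_rot"],o["contact_force"],o["gripper_width"])
cv2.imwrite("pics/w8.png",im)
E
```

```text
11.2 [0.50111501 0.1429012  0.1224058 ] [ 1.82087504e-04  7.06057986e-01  7.08153997e-01 -6.16048498e-05] [ 0.28158396 -1.82499067  3.56983202] 0.271337101339036
```

View pics/w8.png

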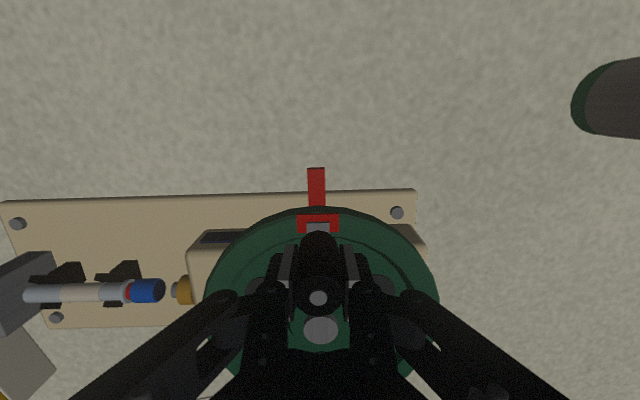

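The knob is gripped at 23 mm opening. I work out the circle steps and start slowly.

```bash
cat > st.py <<'E'
import sys,numpy as np
a,d,n=map(float,sys.argv[1:4]); psi=.034; R=65.
p=a+d*np.arange(int(n)+1)-psi
P=np.stack([-R*np.cos(p),R*np.sin(p)],1)
prev=P[0].copy(); 
for q in P[1:]:
    s=np.round(q-prev,1); prev=prev+s; print(s.tolist(),end=" ")
print("end phi",p[-1]+psi)
E
python3 st.py 0 .03 10; python3 st.py .3 .04 10;python3 st.py .7 .04 10
```

```text
[-0.0, 1.9] [-0.0, 2.0] [0.1, 1.9] [0.1, 2.0] [0.2, 1.9] [0.3, 2.0] [0.3, 1.9] [0.3, 1.9] [0.5, 1.9] [0.4, 1.9] end phi 0.30000000000000004
[0.7, 2.5] [0.9, 2.5] [0.9, 2.4] [1.0, 2.4] [1.1, 2.3] [1.3, 2.3] [1.3, 2.3] [1.4, 2.2] [1.4, 2.1] [1.6, 2.1] end phi 0.7
[1.6, 2.0] [1.8, 2.0] [1.8, 1.8] [1.9, 1.8] [1.9, 1.8] [2.0, 1.6] [2.1, 1.6] [2.1, 1.4] [2.2, 1.4] [2.3, 1.3] end phi 1.1
```

{"method": "move_arm", "body": {"steps": [{"fingers": 18, "translation": [0, 1.9, 0], "turn": 0}, {"fingers": 18, "translation": [0, 2, 0], "turn": 0}, {"fingers": 18, "translation": [0.1, 1.9, 0], "turn": 0}, {"fingers": 18, "translation": [0.1, 2, 0], "turn": 0}, {"fingers": 18, "translation": [0.2, 1.9, 0], "turn": 0}, {"fingers": 18, "translation": [0.3, 2, 0], "turn": 0}, {"fingers": 18, "translation": [0.3, 1.9, 0], "turn": 0}, {"fingers": 18, "translation": [0.3, 1.9, 0], "turn": 0}, {"fingers": 18, "translation": [0.5, 1.9, 0], "turn": 0}, {"fingers": 18, "translation": [0.4, 1.9, 0], "turn": 0}]}}

```text
t: 12.5
eef_pos: [0.5033, 0.1626, 0.1224]
tool_rot: [0.0, 0.706, 0.708, 0.0]
contact_force: [0.4, -2.1, 4.7]
gripper_width: 0.27
```

```bash
python3 - <<'E'
from h import *
o=get_obs(); print(o["t"],o["eef_pos"],o["tool_rot"],o["contact_force"],o["torque"],o["gripper_width"])
E
```

```text
12.5 [0.5032627  0.16261718 0.12235947] [2.64782307e-05 7.05960941e-01 7.08250765e-01 5.19579549e-05] [ 0.43619873 -2.08431556  4.73500907] [-0.48242646 -0.06095641 -0.00107517] 0.26998442402957296
```

{"method": "move_arm", "body": {"steps": [{"fingers": 18, "translation": [0.7, 2.5, 0], "turn": 0}, {"fingers": 18, "translation": [0.9, 2.5, 0], "turn": 0}, {"fingers": 18, "translation": [0.9, 2.4, 0], "turn": 0}, {"fingers": 18, "translation": [1, 2.4, 0], "turn": 0}, {"fingers": 18, "translation": [1.1, 2.3, 0], "turn": 0}, {"fingers": 18, "translation": [1.3, 2.3, 0], "turn": 0}, {"fingers": 18, "translation": [1.3, 2.3, 0], "turn": 0}, {"fingers": 18, "translation": [1.4, 2.2, 0], "turn": 0}, {"fingers": 18, "translation": [1.4, 2.1, 0], "turn": 0}, {"fingers": 18, "translation": [1.6, 2.1, 0], "turn": 0}]}}

```text
t: 13.75
eef_pos: [0.5149, 0.1855, 0.1224]
tool_rot: [0.0, 0.706, 0.708, -0.0]
contact_force: [-0.0, -2.6, 5.6]
gripper_width: 0.268
```

{"method": "move_arm", "body": {"steps": [{"fingers": 18, "translation": [1.6, 2, 0], "turn": 0}, {"fingers": 18, "translation": [1.8, 1.9, 0], "turn": 0}, {"fingers": 18, "translation": [1.8, 1.8, 0], "turn": 0}, {"fingers": 18, "translation": [1.9, 1.8, 0], "turn": 0}, {"fingers": 18, "translation": [1.9, 1.7, 0], "turn": 0}, {"fingers": 18, "translation": [2, 1.6, 0], "turn": 0}, {"fingers": 18, "translation": [2.1, 1.5, 0], "turn": 0}, {"fingers": 18, "translation": [2.1, 1.4, 0], "turn": 0}, {"fingers": 18, "translation": [2.2, 1.4, 0], "turn": 0}, {"fingers": 18, "translation": [2.3, 1.3, 0], "turn": 0}]}}

```text
t: 15.0
eef_pos: [0.5344, 0.202, 0.1224]
tool_rot: [-0.0, 0.706, 0.708, -0.0]
contact_force: [-1.5, -2.6, 5.3]
gripper_width: 0.272
```

```bash
for a in 1.1 1.4 1.7 2.0 2.3 2.6 2.9; do python3 st.py $a .03 10; done; python3 -c "
from station import get_obs;o=get_obs();print(o['eef_pos'],o['contact_force'])"
```

```text
[1.7, 0.9] [1.8, 0.9] [1.7, 0.8] [1.8, 0.8] [1.9, 0.7] [1.8, 0.6] [1.9, 0.6] [1.8, 0.5] [1.9, 0.5] [1.9, 0.4] end phi 1.4000000000000001
[1.9, 0.4] [1.9, 0.3] [2.0, 0.2] [1.9, 0.2] [2.0, 0.2] [1.9, 0.0] [2.0, 0.1] [1.9, -0.1] [2.0, -0.1] [1.9, -0.1] end phi 1.7
[1.9, -0.2] [2.0, -0.3] [1.9, -0.3] [1.9, -0.4] [1.9, -0.4] [1.9, -0.6] [1.9, -0.5] [1.8, -0.6] [1.8, -0.7] [1.8, -0.7] end phi 2.0
[1.8, -0.8] [1.8, -0.8] [1.7, -0.9] [1.7, -0.9] [1.7, -1.0] [1.6, -1.0] [1.7, -1.1] [1.5, -1.2] [1.6, -1.1] [1.5, -1.3] end phi 2.3
[1.5, -1.3] [1.4, -1.3] [1.4, -1.3] [1.4, -1.4] [1.3, -1.5] [1.3, -1.5] [1.2, -1.5] [1.2, -1.5] [1.1, -1.6] [1.1, -1.6] end phi 2.5999999999999996
[1.0, -1.7] [1.0, -1.6] [1.0, -1.7] [0.8, -1.8] [0.9, -1.7] [0.8, -1.8] [0.7, -1.8] [0.6, -1.9] [0.7, -1.8] [0.5, -1.9] end phi 2.9
[0.5, -1.9] [0.4, -1.9] [0.4, -1.9] [0.4, -1.9] [0.2, -1.9] [0.3, -2.0] [0.1, -1.9] [0.1, -2.0] [0.1, -1.9] [-0.1, -2.0] end phi 3.1999999999999997
[0.53435883 0.20201832 0.12238103] [-1.47613308 -2.64049263  5.25801709]
```

{"method": "move_arm", "body": {"steps": [{"fingers": 18, "translation": [1.7, 0.8, 0], "turn": 0}, {"fingers": 18, "translation": [1.8, 0.8, 0], "turn": 0}, {"fingers": 18, "translation": [1.7, 0.7, 0], "turn": 0}, {"fingers": 18, "translation": [1.8, 0.8, 0], "turn": 0}, {"fingers": 18, "translation": [1.9, 0.7, 0], "turn": 0}, {"fingers": 18, "translation": [1.8, 0.6, 0], "turn": 0}, {"fingers": 18, "translation": [1.9, 0.6, 0], "turn": 0}, {"fingers": 18, "translation": [1.8, 0.5, 0], "turn": 0}, {"fingers": 18, "translation": [1.9, 0.5, 0], "turn": 0}, {"fingers": 18, "translation": [1.9, 0.4, 0], "turn": 0}]}}

```text
t: 16.25
eef_pos: [0.5523, 0.2086, 0.1224]
tool_rot: [-0.0, 0.706, 0.708, -0.0]
contact_force: [-1.4, -1.4, 6.3]
gripper_width: 0.273
```

{"method": "move_arm", "body": {"steps": [{"fingers": 18, "translation": [1.9, 0.4, 0], "turn": 0}, {"fingers": 18, "translation": [1.9, 0.3, 0], "turn": 0}, {"fingers": 18, "translation": [2, 0.2, 0], "turn": 0}, {"fingers": 18, "translation": [1.9, 0.2, 0], "turn": 0}, {"fingers": 18, "translation": [2, 0.2, 0], "turn": 0}, {"fingers": 18, "translation": [1.9, 0, 0], "turn": 0}, {"fingers": 18, "translation": [2, 0.1, 0], "turn": 0}, {"fingers": 18, "translation": [1.9, -0.1, 0], "turn": 0}, {"fingers": 18, "translation": [2, -0.1, 0], "turn": 0}, {"fingers": 18, "translation": [1.9, -0.1, 0], "turn": 0}]}}

```text
t: 17.5
eef_pos: [0.5715, 0.21, 0.1224]
tool_rot: [-0.0, 0.706, 0.708, -0.0]
contact_force: [-1.9, -1.3, 6.7]
gripper_width: 0.274
```

{"method": "move_arm", "body": {"steps": [{"fingers": 18, "translation": [1.9, -0.2, 0], "turn": 0}, {"fingers": 18, "translation": [2, -0.3, 0], "turn": 0}, {"fingers": 18, "translation": [1.9, -0.4, 0], "turn": 0}, {"fingers": 18, "translation": [1.9, -0.4, 0], "turn": 0}, {"fingers": 18, "translation": [1.9, -0.5, 0], "turn": 0}, {"fingers": 18, "translation": [1.9, -0.6, 0], "turn": 0}, {"fingers": 18, "translation": [1.9, -0.5, 0], "turn": 0}, {"fingers": 18, "translation": [1.8, -0.6, 0], "turn": 0}, {"fingers": 18, "translation": [1.8, -0.7, 0], "turn": 0}, {"fingers": 18, "translation": [1.8, -0.7, 0], "turn": 0}], "newtons": 40}}

```text
t: 18.75
eef_pos: [0.5901, 0.2055, 0.1225]
tool_rot: [-0.001, 0.706, 0.709, -0.0]
contact_force: [-2.4, -0.5, 6.6]
gripper_width: 0.272
```

{"method": "move_arm", "body": {"steps": [{"fingers": 18, "translation": [1.8, -0.8, 0], "turn": 0}, {"fingers": 18, "translation": [1.8, -0.8, 0], "turn": 0}, {"fingers": 18, "translation": [1.7, -0.9, 0], "turn": 0}, {"fingers": 18, "translation": [1.7, -0.9, 0], "turn": 0}, {"fingers": 18, "translation": [1.7, -1, 0], "turn": 0}, {"fingers": 18, "translation": [1.6, -1, 0], "turn": 0}, {"fingers": 18, "translation": [1.7, -1.1, 0], "turn": 0}, {"fingers": 18, "translation": [1.5, -1.2, 0], "turn": 0}, {"fingers": 18, "translation": [1.6, -1.1, 0], "turn": 0}, {"fingers": 18, "translation": [1.5, -1.3, 0], "turn": 0}]}}

```text
t: 20.0
eef_pos: [0.6062, 0.1963, 0.1224]
tool_rot: [-0.001, 0.706, 0.709, 0.0]
contact_force: [-3.3, 1.9, 5.7]
gripper_width: 0.27
```

{"method": "move_arm", "body": {"steps": [{"fingers": 18, "translation": [1.5, -1.3, 0], "turn": 0}, {"fingers": 18, "translation": [1.4, -1.3, 0], "turn": 0}, {"fingers": 18, "translation": [1.4, -1.3, 0], "turn": 0}, {"fingers": 18, "translation": [1.4, -1.4, 0], "turn": 0}, {"fingers": 18, "translation": [1.3, -1.5, 0], "turn": 0}, {"fingers": 18, "translation": [1.3, -1.5, 0], "turn": 0}, {"fingers": 18, "translation": [1.2, -1.5, 0], "turn": 0}, {"fingers": 18, "translation": [1.2, -1.5, 0], "turn": 0}, {"fingers": 18, "translation": [1.1, -1.6, 0], "turn": 0}, {"fingers": 18, "translation": [1.1, -1.6, 0], "turn": 0}]}}

```text
t: 21.25
eef_pos: [0.6191, 0.1827, 0.1224]
tool_rot: [-0.002, 0.705, 0.709, 0.001]
contact_force: [-2.2, 2.1, 5.5]
gripper_width: 0.273
```

```bash
python3 - <<'E'
from h import *
o=get_obs(); im=read_camera("wrist"); print(o["contact_force"])
cv2.imwrite("pics/w9.png",im)
im=read_camera("top");a=im[150:250,225:405]; cv2.imwrite("pics/t9.png",cv2.resize(a,None,fx=4.4,fy=4.4,interpolation=cv2.INTER_CUBIC))
E
```

```text
[-2.18415901  2.05380771  5.53353248]
```

View pics/w9.png

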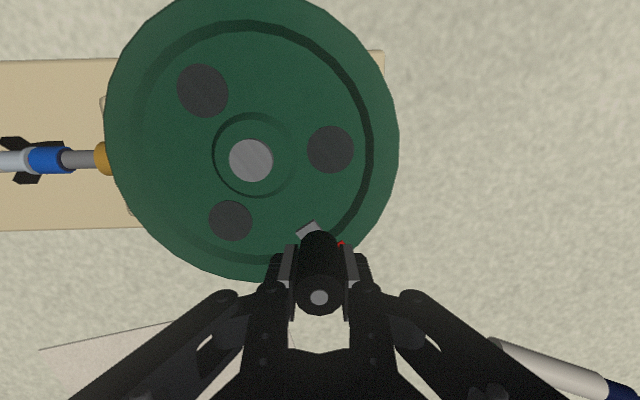

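View pics/t9.png

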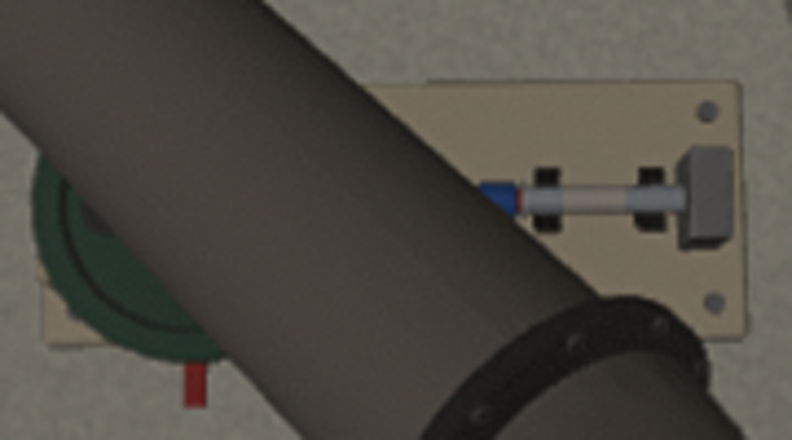

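The ram is on the cap, the red band has thinned, and the tube is straight against the stop. I continue slowly.

{"method": "move_arm", "body": {"steps": [{"fingers": 18, "translation": [1, -1.7, 0], "turn": 0}, {"fingers": 18, "translation": [1, -1.6, 0], "turn": 0}, {"fingers": 18, "translation": [1, -1.7, 0], "turn": 0}, {"fingers": 18, "translation": [0.8, -1.8, 0], "turn": 0}, {"fingers": 18, "translation": [0.9, -1.7, 0], "turn": 0}, {"fingers": 18, "translation": [0.8, -1.8, 0], "turn": 0}, {"fingers": 18, "translation": [0.7, -1.8, 0], "turn": 0}, {"fingers": 18, "translation": [0.6, -1.9, 0], "turn": 0}, {"fingers": 18, "translation": [0.7, -1.8, 0], "turn": 0}, {"fingers": 18, "translation": [0.5, -1.9, 0], "turn": 0}]}}

```text
t: 22.6
eef_pos: [0.6288, 0.1621, 0.1225]
tool_rot: [0.0, 0.706, 0.708, 0.0]
contact_force: [-1.0, 2.2, 4.8]
gripper_width: 0.266
```

{"method": "move_arm", "body": {"steps": [{"fingers": 18, "translation": [0.5, -1.9, 0], "turn": 0}, {"fingers": 18, "translation": [0.4, -1.9, 0], "turn": 0}, {"fingers": 18, "translation": [0.4, -1.9, 0], "turn": 0}, {"fingers": 18, "translation": [0.4, -1.9, 0], "turn": 0}, {"fingers": 18, "translation": [0.2, -1.9, 0], "turn": 0}, {"fingers": 18, "translation": [0.3, -2, 0], "turn": 0}, {"fingers": 18, "translation": [0.1, -1.9, 0], "turn": 0}, {"fingers": 18, "translation": [0.1, -2, 0], "turn": 0}, {"fingers": 18, "translation": [0.1, -1.9, 0], "turn": 0}, {"fingers": 18, "translation": [-0.1, -2, 0], "turn": 0}]}}

```text
t: 23.85
eef_pos: [0.6313, 0.1424, 0.1225]
tool_rot: [0.0, 0.706, 0.708, 0.0]
contact_force: [-0.7, 1.0, 4.9]
gripper_width: 0.273
```

```bash
python3 - <<'E'
from h import *
o=get_obs(); im=read_camera("wrist"); print(o["contact_force"])
cv2.imwrite("pics/w10.png",im)
E
for a in 3.2 3.6 4.0 4.4 4.8 5.2 5.6 ; do python3 st.py $a .04 10; done; python3 st.py 6.0 .028 10
```

```text
[-0.66405123  1.02296951  4.88820978]
[-0.1, -2.6] [-0.2, -2.6] [-0.4, -2.6] [-0.4, -2.5] [-0.5, -2.6] [-0.6, -2.5] [-0.8, -2.5] [-0.8, -2.5] [-0.9, -2.4] [-1.0, -2.4] end phi 3.6
[-1.1, -2.3] [-1.2, -2.3] [-1.3, -2.3] [-1.4, -2.2] [-1.5, -2.1] [-1.6, -2.1] [-1.6, -2.0] [-1.7, -2.0] [-1.8, -1.9] [-1.9, -1.8] end phi 4.0
[-1.9, -1.7] [-2.1, -1.7] [-2.0, -1.5] [-2.2, -1.5] [-2.2, -1.4] [-2.2, -1.3] [-2.3, -1.2] [-2.4, -1.2] [-2.3, -1.0] [-2.5, -0.9] end phi 4.4
[-2.5, -0.8] [-2.5, -0.8] [-2.5, -0.6] [-2.5, -0.5] [-2.6, -0.5] [-2.6, -0.3] [-2.6, -0.2] [-2.6, -0.1] [-2.6, -0.1] [-2.6, 0.1] end phi 4.800000000000001
[-2.6, 0.2] [-2.6, 0.3] [-2.5, 0.4] [-2.6, 0.5] [-2.5, 0.6] [-2.5, 0.7] [-2.5, 0.8] [-2.4, 0.9] [-2.4, 1.0] [-2.4, 1.1] end phi 5.2
[-2.3, 1.2] [-2.3, 1.3] [-2.2, 1.3] [-2.1, 1.5] [-2.1, 1.5] [-2.1, 1.6] [-1.9, 1.7] [-1.9, 1.8] [-1.9, 1.9] [-1.7, 1.9] end phi 5.6000000000000005
[-1.7, 2.0] [-1.6, 2.1] [-1.5, 2.1] [-1.4, 2.2] [-1.3, 2.2] [-1.3, 2.3] [-1.1, 2.3] [-1.1, 2.4] [-0.9, 2.4] [-0.9, 2.4] end phi 6.0
[-0.5, 1.7] [-0.5, 1.8] [-0.5, 1.8] [-0.4, 1.7] [-0.3, 1.8] [-0.3, 1.8] [-0.3, 1.8] [-0.2, 1.8] [-0.1, 1.8] [-0.1, 1.9] end phi 6.28
```

View pics/w10.png

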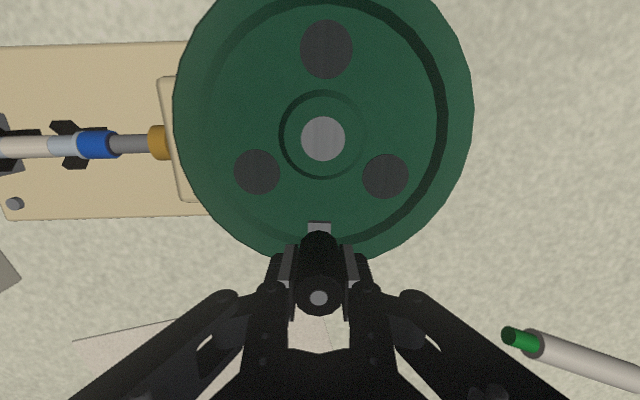

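Half turn done: the red band is gone, the cap is home and the ram is at full stroke. Continuing the second half.

{"method": "move_arm", "body": {"steps": [{"fingers": 18, "translation": [-0.1, -2.6, 0], "turn": 0}, {"fingers": 18, "translation": [-0.2, -2.6, 0], "turn": 0}, {"fingers": 18, "translation": [-0.4, -2.6, 0], "turn": 0}, {"fingers": 18, "translation": [-0.4, -2.5, 0], "turn": 0}, {"fingers": 18, "translation": [-0.5, -2.6, 0], "turn": 0}, {"fingers": 18, "translation": [-0.6, -2.5, 0], "turn": 0}, {"fingers": 18, "translation": [-0.8, -2.5, 0], "turn": 0}, {"fingers": 18, "translation": [-0.8, -2.5, 0], "turn": 0}, {"fingers": 18, "translation": [-0.9, -2.4, 0], "turn": 0}, {"fingers": 18, "translation": [-1, -2.4, 0], "turn": 0}]}}

```text
t: 25.15
eef_pos: [0.6254, 0.1175, 0.1224]
tool_rot: [0.0, 0.706, 0.708, 0.0]
contact_force: [-0.3, 2.4, 5.2]
gripper_width: 0.274
```

{"method": "move_arm", "body": {"steps": [{"fingers": 18, "translation": [-1.1, -2.3, 0], "turn": 0}, {"fingers": 18, "translation": [-1.2, -2.3, 0], "turn": 0}, {"fingers": 18, "translation": [-1.3, -2.3, 0], "turn": 0}, {"fingers": 18, "translation": [-1.4, -2.2, 0], "turn": 0}, {"fingers": 18, "translation": [-1.5, -2.1, 0], "turn": 0}, {"fingers": 18, "translation": [-1.6, -2.1, 0], "turn": 0}, {"fingers": 18, "translation": [-1.6, -2, 0], "turn": 0}, {"fingers": 18, "translation": [-1.7, -2, 0], "turn": 0}, {"fingers": 18, "translation": [-1.8, -1.9, 0], "turn": 0}, {"fingers": 18, "translation": [-1.9, -1.8, 0], "turn": 0}]}}

```text
t: 26.4
eef_pos: [0.6102, 0.0965, 0.1224]
tool_rot: [0.0, 0.706, 0.708, 0.0]
contact_force: [0.3, 2.5, 5.1]
gripper_width: 0.269
```

{"method": "move_arm", "body": {"steps": [{"fingers": 18, "translation": [-1.9, -1.7, 0], "turn": 0}, {"fingers": 18, "translation": [-2.1, -1.6, 0], "turn": 0}, {"fingers": 18, "translation": [-2, -1.5, 0], "turn": 0}, {"fingers": 18, "translation": [-2.2, -1.4, 0], "turn": 0}, {"fingers": 18, "translation": [-2.2, -1.4, 0], "turn": 0}, {"fingers": 18, "translation": [-2.2, -1.2, 0], "turn": 0}, {"fingers": 18, "translation": [-2.3, -1.2, 0], "turn": 0}, {"fingers": 18, "translation": [-2.4, -1.1, 0], "turn": 0}, {"fingers": 18, "translation": [-2.3, -1, 0], "turn": 0}, {"fingers": 18, "translation": [-2.5, -0.9, 0], "turn": 0}]}}

```text
t: 27.65
eef_pos: [0.5882, 0.0833, 0.1224]
tool_rot: [0.0, 0.706, 0.708, 0.0]
contact_force: [1.6, 0.9, 4.5]
gripper_width: 0.271
```

{"method": "move_arm", "body": {"steps": [{"fingers": 18, "translation": [-2.5, -0.8, 0], "turn": 0}, {"fingers": 18, "translation": [-2.5, -0.8, 0], "turn": 0}, {"fingers": 18, "translation": [-2.5, -0.6, 0], "turn": 0}, {"fingers": 18, "translation": [-2.5, -0.5, 0], "turn": 0}, {"fingers": 18, "translation": [-2.6, -0.5, 0], "turn": 0}, {"fingers": 18, "translation": [-2.6, -0.3, 0], "turn": 0}, {"fingers": 18, "translation": [-2.6, -0.2, 0], "turn": 0}, {"fingers": 18, "translation": [-2.6, -0.1, 0], "turn": 0}, {"fingers": 18, "translation": [-2.6, 0, 0], "turn": 0}, {"fingers": 18, "translation": [-2.6, 0.1, 0], "turn": 0}]}}

```text
t: 28.9
eef_pos: [0.5627, 0.0794, 0.1224]
tool_rot: [0.0, 0.706, 0.708, 0.0]
contact_force: [1.6, 1.1, 4.8]
gripper_width: 0.267
```

{"method": "move_arm", "body": {"steps": [{"fingers": 18, "translation": [-2.6, 0.2, 0], "turn": 0}, {"fingers": 18, "translation": [-2.6, 0.4, 0], "turn": 0}, {"fingers": 18, "translation": [-2.5, 0.4, 0], "turn": 0}, {"fingers": 18, "translation": [-2.6, 0.5, 0], "turn": 0}, {"fingers": 18, "translation": [-2.5, 0.6, 0], "turn": 0}, {"fingers": 18, "translation": [-2.5, 0.7, 0], "turn": 0}, {"fingers": 18, "translation": [-2.5, 0.8, 0], "turn": 0}, {"fingers": 18, "translation": [-2.4, 0.9, 0], "turn": 0}, {"fingers": 18, "translation": [-2.4, 1, 0], "turn": 0}, {"fingers": 18, "translation": [-2.4, 1.1, 0], "turn": 0}]}}

```text
t: 30.15
eef_pos: [0.5377, 0.0857, 0.1224]
tool_rot: [0.001, 0.706, 0.708, -0.0]
contact_force: [2.1, -0.8, 6.4]
gripper_width: 0.27
```

{"method": "move_arm", "body": {"steps": [{"fingers": 18, "translation": [-2.3, 1.2, 0], "turn": 0}, {"fingers": 18, "translation": [-2.3, 1.3, 0], "turn": 0}, {"fingers": 18, "translation": [-2.2, 1.3, 0], "turn": 0}, {"fingers": 18, "translation": [-2.1, 1.5, 0], "turn": 0}, {"fingers": 18, "translation": [-2.1, 1.5, 0], "turn": 0}, {"fingers": 18, "translation": [-2.1, 1.6, 0], "turn": 0}, {"fingers": 18, "translation": [-1.9, 1.7, 0], "turn": 0}, {"fingers": 18, "translation": [-1.9, 1.8, 0], "turn": 0}, {"fingers": 18, "translation": [-1.9, 1.9, 0], "turn": 0}, {"fingers": 18, "translation": [-1.7, 1.9, 0], "turn": 0}]}}

```text
t: 31.4
eef_pos: [0.5172, 0.1011, 0.1224]
tool_rot: [0.001, 0.706, 0.708, -0.0]
contact_force: [1.9, -1.3, 5.8]
gripper_width: 0.269
```

{"method": "move_arm", "body": {"steps": [{"fingers": 18, "translation": [-1.7, 2, 0], "turn": 0}, {"fingers": 18, "translation": [-1.6, 2.1, 0], "turn": 0}, {"fingers": 18, "translation": [-1.5, 2.1, 0], "turn": 0}, {"fingers": 18, "translation": [-1.4, 2.2, 0], "turn": 0}, {"fingers": 18, "translation": [-1.3, 2.2, 0], "turn": 0}, {"fingers": 18, "translation": [-1.3, 2.3, 0], "turn": 0}, {"fingers": 18, "translation": [-1.1, 2.3, 0], "turn": 0}, {"fingers": 18, "translation": [-1.1, 2.4, 0], "turn": 0}, {"fingers": 18, "translation": [-0.9, 2.4, 0], "turn": 0}, {"fingers": 18, "translation": [-0.9, 2.4, 0], "turn": 0}]}}

```text
t: 32.65
eef_pos: [0.5044, 0.1232, 0.1224]
tool_rot: [0.001, 0.706, 0.708, -0.001]
contact_force: [1.6, -1.9, 7.0]
gripper_width: 0.271
```

```bash
python3 - <<'E'
from h import *
o=get_obs(); im=read_camera("wrist"); print(o["eef_pos"],o["contact_force"])
cv2.imwrite("pics/w11.png",im)
E
```

```text
[0.5043819  0.1231688  0.12236955] [ 1.56281245 -1.87432277  6.96357089]
```

View pics/w11.png

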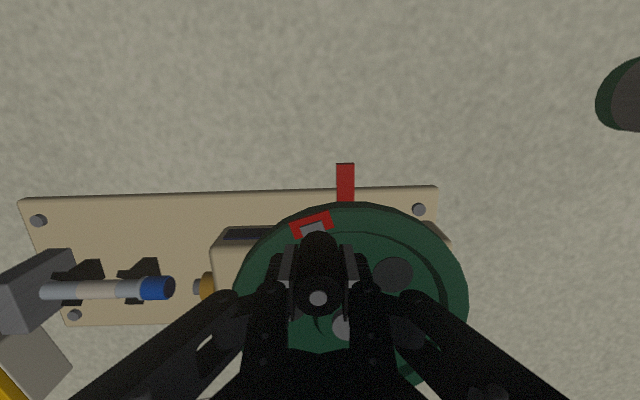

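{"method": "move_arm", "body": {"steps": [{"fingers": 18, "translation": [-0.5, 2, 0], "turn": 0}, {"fingers": 18, "translation": [-0.5, 2, 0], "turn": 0}, {"fingers": 18, "translation": [-0.4, 2, 0], "turn": 0}, {"fingers": 18, "translation": [-0.4, 2, 0], "turn": 0}, {"fingers": 18, "translation": [-0.3, 2, 0], "turn": 0}, {"fingers": 18, "translation": [-0.2, 2, 0], "turn": 0}, {"fingers": 18, "translation": [-0.2, 2, 0], "turn": 0}, {"fingers": 18, "translation": [-0.1, 2, 0], "turn": 0}, {"fingers": 18, "translation": [0, 2, 0], "turn": 0}, {"fingers": 18, "translation": [0, 1, 0], "turn": 0}]}}

```text
t: 33.95
eef_pos: [0.5013, 0.1422, 0.1223]
tool_rot: [0.001, 0.706, 0.708, -0.001]
contact_force: [0.1, -0.9, 9.1]
gripper_width: 0.269
```

{"method": "move_arm", "body": {"steps": [{"fingers": 18, "translation": [0, 0, 0], "turn": 0}, {"fingers": 18, "translation": [0, 0, 0], "turn": 0}]}}

```text
t: 34.2
eef_pos: [0.5012, 0.1423, 0.1223]
tool_rot: [0.001, 0.706, 0.708, -0.001]
contact_force: [-0.1, -1.4, 7.7]
gripper_width: 0.268
```

```bash
python3 - <<'E'
from h import *
o=get_obs(); im=read_camera("wrist"); print(o["eef_pos"],o["contact_force"])
cv2.imwrite("pics/w12.png",im)
E
```

```text
[0.50122521 0.14232361 0.12232463] [-0.09430529 -1.36878679  7.73350571]
```

View pics/w12.png

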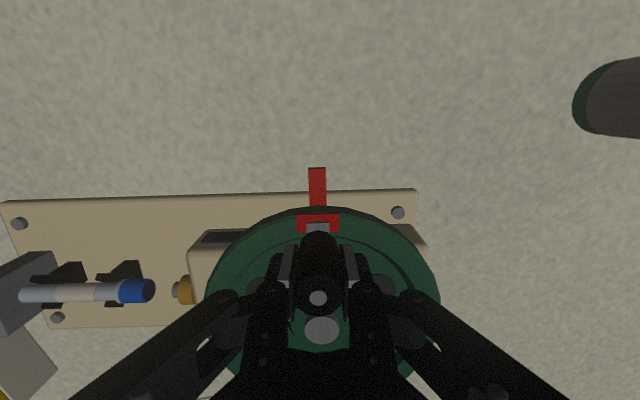

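The knob is back over the pointer, 0.6 mm from where I first gripped it. Releasing and lifting.

{"method": "move_arm", "body": {"steps": [{"fingers": 26, "translation": [0, 0, 0], "turn": 0}, {"fingers": 32, "translation": [0, 0, 0], "turn": 0}, {"fingers": 45, "translation": [0, 0, 0], "turn": 0}, {"fingers": 60, "translation": [0, 0, 0], "turn": 0}, {"fingers": 60, "translation": [0, 0, 0], "turn": 0}, {"fingers": 60, "translation": [0, 0, 20], "turn": 0}, {"fingers": 60, "translation": [0, 0, 30], "turn": 0}, {"fingers": 60, "translation": [0, 0, 40], "turn": 0}, {"fingers": 60, "translation": [0, 0, 0], "turn": 0}, {"fingers": 60, "translation": [0, 0, 0], "turn": 0}]}}

```text
t: 35.5
eef_pos: [0.5013, 0.1436, 0.2128]
tool_rot: [0.0, 0.706, 0.708, 0.0]
contact_force: [0.2, -0.0, -0.3]
gripper_width: 0.701
```

```bash
python3 - <<'E'
from h import *
o=get_obs(); c=cal("wrist"); im=read_camera("wrist"); print(o["t"],o["eef_pos"],o["contact_force"])
cv2.imwrite("pics/w13.png",im)
s=read_camera("side");a=s[100:300,220:500]; cv2.imwrite("pics/s13.png",cv2.resize(a,None,fx=2.8,fy=2.8,interpolation=cv2.INTER_CUBIC))
for l in place_of("wrist","tube")[:1]: print(l["xy"],l["conf"],atz(c,l["xy"],.05))
E
```

```text
35.5 [0.50133507 0.14361123 0.21284972] [ 0.23654408 -0.00089186 -0.26257326]
[136.8, 246.8] 0.67 [ 0.58375311 -0.07524249  0.05      ]
```

View pics/w13.png

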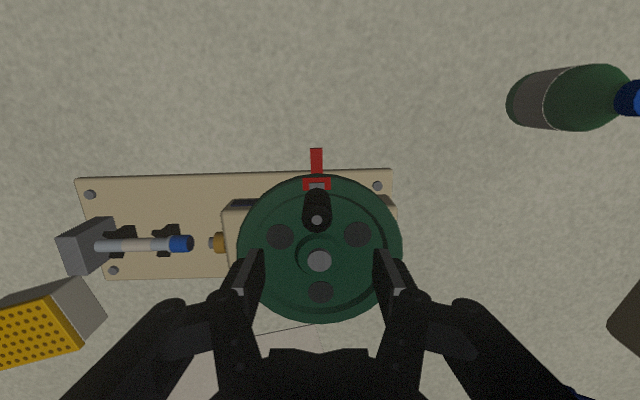

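View pics/s13.png

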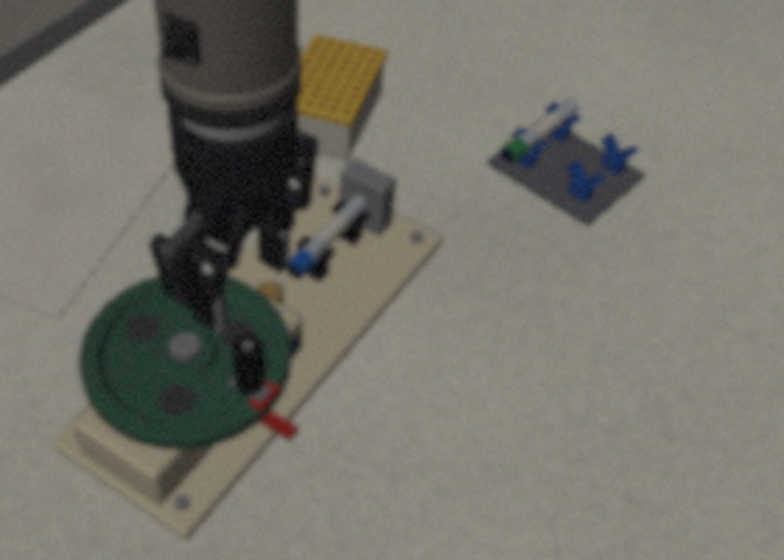

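```bash
python3 - <<'E'
from h import *
c=cal("wrist"); k=atz(c,(317,219.5),.157);h=atz(c,(319.5,261),.105);f=atz(c,(317,186),.103);print(k,h,f,np.arctan2((h-k)[1],(h-k)[0]),np.arctan2((h-f)[1],(h-f)[0]))
print(hand_in())
E
```

```text
[0.50123037 0.1425607  0.157     ] [0.56800932 0.14498943 0.105     ] [0.49035218 0.14231271 0.103     ] 0.036353706419729404 0.03445477317250642
the job is handed in; nothing more can be done
None
```

I laid the blue-capped tube in the cradle with its cap towards the ram and turned the flywheel clockwise through one full turn. I then released the knob and handed the job in at about 35.7 s; `hand_in` reports no verdict.

- **Knob:** after release, sight puts it at 0.034–0.036 rad against the press yaw of about 0.034, so it is parked to within about 0.01 rad. The tool ended 0.6 mm from where it first gripped the knob.
- **Forces:** at the ends of the moves, the radial force on the knob was at most about 1.6 N, or 0.5 mm of pin deflection. I could not read the ram force directly. I kept the wheel at about 0.24 rad/s while pressing, which by the given figures means roughly 16 N.
- **Cap and tube:** no red band shows any more, and the ram has drawn back. The tube lies straight in the V blocks and looks to be against the end stop. The network placed it at (0.584, -0.075), about 4–6 mm from my cradle estimate and within the 20 mm limit.
- **Other things:** in the last pictures the green-capped tube, the tip box and the bottle look unmoved, though I did not measure them again. The force reading was near zero.

One small disagreement: the top and wrist cameras differed by 2–3 mm on the positions of the cradle and the knob. I settled this by lining the tube up with the ram by sight and by following the forces on the knob.

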